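Free the press pawl and lower the weighted lever onto the soap

TASK

The weighted arm of the soap press is held up by the red pawl on its ratchet wheel. Take the steel bar from its wooden rest, put its end under the pawl and flick the pawl up and right over so that it stays off the wheel (touch the pawl with the bar only, never with the gripper), then bring the arm down gently by its wooden handle until the pressing pad lies flat on the yellow soap. Finish with the bar back across the two notches of its rest, and leave the other goods on the counter as they are.

Things in the scene. Friction and masses are not known exactly. Their poses are not given: they have to be found in the camera images.
- press: Green bench press, fixed; base plate 150 (x) x 360 (y) x 20 mm. Origin on the counter below the axle, z up. Its -x side is the open front, roughly towards the robot (turned up to 0.25 rad). Ratchet wheel and pawl lie at x = -7 to +7 mm; behind them (x = 12 to 32 mm) stand two posts, at y = 0 (30 wide, top z = 165 mm) and y = 95 (18 wide, top z = 185 mm). Lever points to -y.
- pawl (a joint): Red pawl angle, rad. 0: hooked tooth between two wheel teeth, lever cannot go down. Grows as the pawl swings up and over to the press's +y about its pivot. Weighs 90 g, turns freely; falls back if let go below about 0.9 rad, falls on to its stop at 2.1 rad beyond about 1.2 rad and stays there, slanting up to press y = 175, z = 255 mm (287 mm on the way over).
- axle (a point): Axle of wheel and lever, along the press's x: press x = 0, y = 0, z = 150 mm. Steel ratchet wheel, 45 mm radius over its teeth. Left (press +y) of the wheel and under the pawl the space is open from front to back at press y = 25 to 80 mm, z = 165 to 200 mm: room for the bar.
- pawl_pivot (a point): Pawl's pivot axis, along the press's x, at press x = 0, y = 95, z = 178 mm. At angle 0 the pawl is a level red strip 110 mm long from above the pivot towards -y, 14 mm wide in x, 8 mm thick, underside 22 mm above the pivot. Axes as the press.
- pawl_under (a point): Point on the underside of the pawl's strip, 40 mm from the pivot towards the wheel, mid width: the place to put the bar under. At pawl angle 0 it is at press x = 0, y = +55, z = 200 mm; it moves with the pawl.
- lever (a joint): Angle of the weighted grey arm, rad: 0 level with the pad flat on the soap, positive raised (starts 0.56 to 0.77, top stop 0.85). A friction brake makes it stay wherever it is left; about 4 to 7 N down at the handle moves it. With the pawl in it is blocked at about 0.5; pushed down against the pawl it wedges the pawl, and must be raised a little (12 N) to free it.
- handle_grip (a point): On the axis of the round wooden handle (22 mm diameter, along the press's x), at its free front part: pinch here from above, fingers closing along the press's y. Handle runs 30 mm to the front and 43 mm back to the arm. At lever angle q: press x = -65, y = -190 cos q, z = 150 + 190 sin q mm. Two dark disc weights (56 mm across) sit on the arm 100 mm from the axle.
- bar_mid (a point): Centre of the steel bar: 270 mm long, 10 mm diameter, its x axis along the bar, both ends alike; blue square grip sleeve 16 x 16 x 60 mm in the middle, the centre of mass. 140 to 235 g. Starts level, lying in the rest, its centre up to 12 mm from rest_mid along the bar.
- rest_mid (a point): Where the bar's centre lies when it is home: 45 mm above the counter, x axis along the bar. Fixed dark wooden rest: 190 x 60 x 12 mm foot and two V notches (90 degrees, 50 mm wide at the mouth, mouth at z = 63 mm, 14 mm thick) at x = +80 and -80 mm. Turns up to 0.5 rad between runs.
- soap_mid (a point): Centre of the loose yellow soap block 75 x 70 x 49 mm on the wooden bed of the press (bed top at z = 45 mm), centred under the pressing pad (60 x 50 mm).
- white_a: Bystander: white soap bar 100 x 55 x 45 mm; origin under its centre.
- white_b: Bystander: white soap bar 100 x 55 x 45 mm; origin under its centre.
- yellow_a: Bystander: yellow soap bar 90 x 55 x 45 mm; origin under its centre.
- clay_bowl: Bystander: clay bowl, 120 mm across, 50 mm high; origin under its centre.
- tin: Bystander: metal tin, 60 mm across, 65 mm high; origin under its centre.
- brush: Bystander: brush lying on the counter, along its x.
- jar: Bystander: amber jar, 64 mm across, 90 mm high; origin under its centre.
- bar: The steel bar itself (same point and axes as bar_mid).
- soap: The soap block itself; origin under its centre.
Not all that is in view belongs to the job. There is more than one size of the part that bears rest_mid; the job needs the larger.

How it is judged:
By the outcome, as a careful person would: the job done as asked, in the order asked, and still so for the second after the job is handed in, with the robot touching nothing.
It also fails if it takes over 58 s, if anything falls off the work surface, if the arm or the gripper's body presses on something with over 40 N, if the wrist force passes 120 N, or if a joint passes its speed limit or range.

ROBOT

A 6-joint arm with a two-finger parallel gripper is mounted at the origin on the work surface. World frame = base frame: x ahead of the robot, y to its left, z up, the work surface at z = 0. Lengths are in m, angles in degrees, forces in N, time in s.
With the tool pointing down it reaches from about 0.3 to 0.75 m from the base axis. Payload 8.5 kg.
Tool frame: the origin (TCP) lies midway between the tips of the shut fingers; the grasp point (between the pads) lies 19 mm behind it; z points along the fingers, y is the direction in which the jaws open and shut (so a half turn about z gives the same grasp; the last joint's range is limited). The gripper opens to 85 mm and grips with 20 to 120 N. Pads are 22 mm wide; open, the fingers measure 114 mm over their backs; the gripper's body (76 mm by 85 mm) begins 54 mm behind the grasp point. The pads swing forward as they close: fully open they stand 13 mm farther back than shut.
Start: joints at [56.878, 21.807, 74.336, -0, 83.858, -12.336], TCP at [0.195, 0.514, 0.21] pointing down, gripper open.
Joint ranges: [-178.18, 178.18], [-50.72, 133.34], [12.68, 142.11], [-81.47, 261.47], [9.98, 163.14], [-165.26, 165.26]. Speed limits (degrees/s): [136.94, 136.94, 180, 180, 180, 180].

INTERFACE

Orientations are given as a 3x3 rotation matrix whose columns are the frame's x, y, z axes.
In Python, from rig import env gives the robot as it stands.
- The arm moves only by the shell command python3 -m inch 'ROWS' [FORCE]. ROWS is text: rows parted by semicolons, each of 5 numbers parted by spaces: the finger opening in mm, from 0 to 85.4, then the shift along the tool's x, y, z in mm, then the turn about the tool's z in degrees. In form: jaw dx dy dz turn; .... A call has 1 to 10 rows; each row is the pose to reach, as a shift and turn from the pose commanded when the call began, along the tool's axes at that moment; what a row does not reach only later rows make up. A row lasts 1/8 s, in which the tool goes at most 62.5 mm and 10.7 degrees, less where a joint would pass 70% of its speed; a pose out of reach is approached as far as the arm can. A call with a gripper value outside its range is refused whole. The fingers move at their own pace and stop on an object; FORCE is the grip in N (left out, the last holds). Time passes only in rows, so rows that repeat a pose let the fingers close. It gives the time, the measured TCP pose, the force and the opening at its end, in the units of the state.
- env.observe(): the state, without advancing time (a new reading comes with each control period).
- env.get_image(name): name is "scene" or "top" or "wrist"; returns a dict with "color" (420x560x3 uint8, blue, green, red), "range_z" (420x560 float32, m along the optical axis (not along the pixel's ray), 0 where there is no reading), "fov_y" (degrees; the focal length in pixels is half the picture's height over the tangent of half this angle, whatever the lens; pixels are square), "cx", "cy" (the principal point, pixels), "k1" (the pictures are not rectified: a ray, as slopes to the right and down, at radius r is drawn at 1 + k1 r^2 times it, then the intrinsics apply), "R" (3x3) and "t" (3): a world point X has camera coordinates R X + t. Camera axes: x right, y down, z forward; pixel columns grow to the right and rows downward; lengths in m; the calibration is good to about 2 mm. A picture is of the moment at which its call begins.
- env.close_job(): hands the job in, once; it reports no verdict.
The state is a dict: "time_s": time; "q": joint angles; "qvel": joint speeds; "joint_efforts": joint torques, N m; "position": TCP position; "tool_rot": TCP orientation; "ft_force": force on the tool from outside, world axes, zero at the start; "wrist_torque": the same for the moment, N m; "grip_width": finger opening in m.
Only numpy, scipy, OpenCV 4.12 (cv2) and the standard library are available. Lean on these libraries where they do the work, as an engineer would, in place of code of your own. Each camera call takes 0.05 s, during which the arm holds its last target.

## Working session

There is one attempt and no reset: what is moved stays moved. The work goes in short steps, Python scripts to look and compute and a shell command to move; the robot and the scene stay as the last step left them, time stands still between calls to the robot, and variables do not carry over. Pictures are saved under pics/ and viewed, and the job is handed in when it is done.

```bash
ls; mkdir -p pics; cat > h.py <<'E'
import numpy as np, cv2
from rig import env
def cap(name,tag):
    im=env.get_image(name)
    np.save(f'pics/{tag}.npy',im,allow_pickle=True)
    cv2.imwrite(f'pics/{tag}.png',im['color'])
    return im
def load(tag): return np.load(f'pics/{tag}.npy',allow_pickle=True).item()
def ray(im,u,v):
    f=im['color'].shape[0]/2/np.tan(np.radians(im['fov_y'])/2)
    d=np.array([(u-im['cx'])/f,(v-im['cy'])/f]); s=d.copy()
    for _ in range(20): s=d/(1+im['k1']*(s@s))
    return np.array([s[0],s[1],1.])
def at(im,u,v,r=1):
    p=im['range_z'][int(v)-r:int(v)+r+1,int(u)-r:int(u)+r+1]; z=np.median(p[p>0]) if (p>0).any() else np.nan
    return np.array(im['R']).T@(ray(im,u,v)*z-np.array(im['t']))
def onz(im,u,v,z):
    R=np.array(im['R']);t=np.array(im['t']); c=-R.T@t; d=R.T@ray(im,u,v)
    return c+d*(z-c[2])/d[2]
def proj(im,X):
    f=im['color'].shape[0]/2/np.tan(np.radians(im['fov_y'])/2)
    c=np.array(im['R'])@np.array(X)+np.array(im['t']); s=c[:2]/c[2]; s=s*(1+im['k1']*(s@s))
    return s*f+[im['cx'],im['cy']]
def cloud(im):
    H,W=im['range_z'].shape; f=H/2/np.tan(np.radians(im['fov_y'])/2)
    u,v=np.meshgrid(np.arange(W),np.arange(H)); d=np.stack([(u-im['cx'])/f,(v-im['cy'])/f],-1); s=d.copy()
    for _ in range(20): s=d/(1+im['k1']*(s**2).sum(-1,keepdims=True))
    P=np.concatenate([s,np.ones((H,W,1))],-1)*im['range_z'][...,None]
    return (P-np.array(im['t']))@np.array(im['R'])
def big(tag,x0,y0,x1,y1,k):
    im=cv2.imread(f'pics/{tag}.png')[y0:y1,x0:x1]; cv2.imwrite(f'pics/{tag}_{x0}_{y0}.png',cv2.resize(im,None,fx=k,fy=k,interpolation=cv2.INTER_CUBIC))
E
python3 - <<'E'
from h import *
for n in ['scene','top','wrist']:
    im=cap(n,n+'0'); print(n,im['fov_y'],im['k1'],-np.array(im['R']).T@im['t'],(im['range_z']>0).mean())
print(env.observe())
E
```

```text
pics
scene 50.25732787146223 -0.08297181094501753 [1.27546118 0.10544468 1.2387196 ] 0.9959821428571428
top 56.83294746208635 -0.09547162996438702 [ 0.38416141 -0.04013978  1.15882511] 0.9961649659863946
wrist 58.08415650214808 -0.0223698259120485 [0.13262101 0.53785123 0.37268776] 0.9961777210884354
{'time_s': 0.15, 'q': array([ 5.68775800e+01,  2.18344478e+01,  7.43701131e+01, -4.00971002e-04,
        8.38571402e+01, -1.23362612e+01]), 'qvel': array([-0.0568775 , -0.10181069, -0.02929857,  0.07441191, -0.09768613,
       -0.00678079]), 'joint_efforts': array([ 1.34594375e-03, -4.48627853e+01, -2.31345105e+01, -3.12315606e-04,
        3.75310454e-03, -4.05236420e-06]), 'position': array([0.19506791, 0.51400644, 0.20915929]), 'tool_rot': array([[-9.34911636e-01,  3.54880111e-01, -5.82614951e-04],
       [ 3.54880519e-01,  9.34911224e-01, -9.05699258e-04],
       [ 2.23278603e-04, -1.05350747e-03, -9.99999420e-01]]), 'ft_force': array([0.36228304, 0.42447139, 0.21286832]), 'wrist_torque': array([-0.00017756,  0.00659804, -0.00060411]), 'grip_width': 0.08530911051301347}
```

View pics/scene0.png

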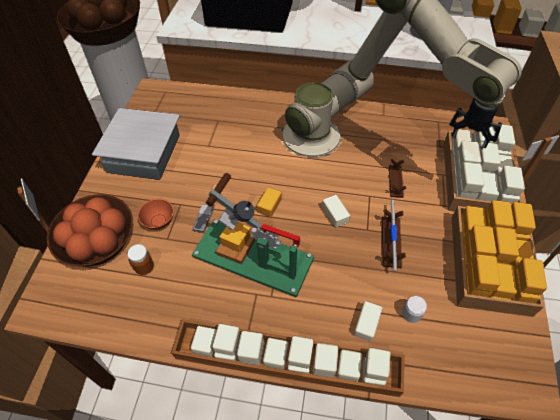

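View pics/top0.png

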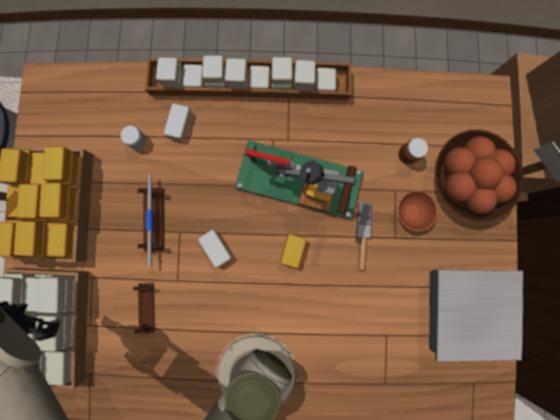

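View pics/wrist0.png

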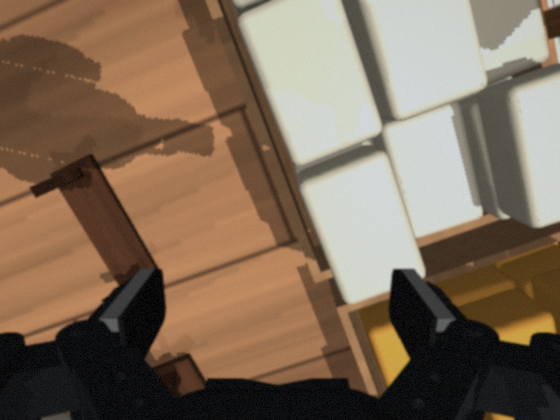

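The top view shows the press at about (300,180) and the bar on its larger rest at about (150,220), with an empty smaller rest at (146,308). I'll enlarge the bar and press next.

```bash
python3 - <<'E'
from h import *
big('top0',110,160,200,280,6.6) if 0 else big('top0',100,165,200,275,5.4)
big('top0',225,130,375,225,5.3)
im=load('top0')
P=cloud(im)
# bar sleeve blue
c=im['color'].astype(int); m=(c[...,0]>120)&(c[...,2]<90)&(c[...,0]-c[...,1]>40)
m[:, :100]=0; m[:,200:]=0
v,u=np.nonzero(m); print('blue',u.mean(),v.mean(),len(u),P[m].mean(0))
# green plate
m=(c[...,1]>c[...,2]+20)&(c[...,1]>c[...,0]+10); m[:130]=0;m[225:]=0;m[:,:225]=0;m[:,375:]=0
m&=(abs(P[...,2]-.02)<.008)
r=cv2.minAreaRect((P[m][:,:2]*1000).astype(np.float32)); print('plate',r,m.sum())
E
```

```text
blue 148.47863247863248 219.5811965811966 117 [0.44159693 0.32039197 0.05286729]
plate ((577.00048828125, -112.6722412109375), (356.00494384765625, 146.84446716308594), 76.48672485351562) 2694
```

View pics/top0_100_165.png

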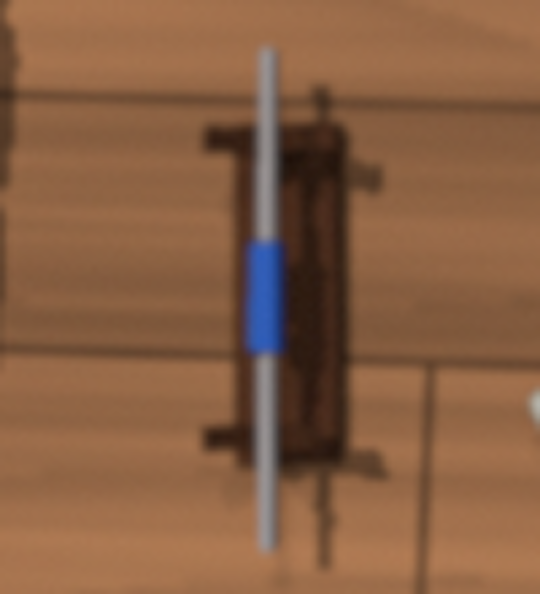

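View pics/top0_225_130.png

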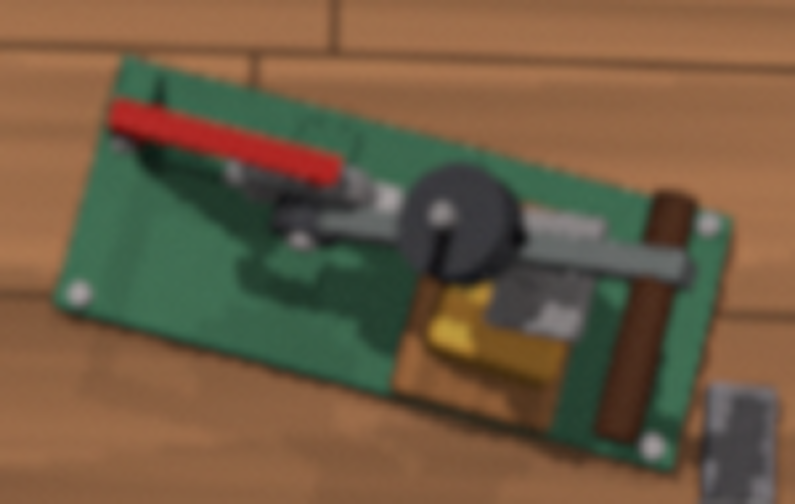

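```bash
python3 - <<'E'
from h import *
im=load('top0'); P=cloud(im); c=im['color'].astype(int)
f=lambda u,v:(100+u/5.4,165+v/5.4)
g=lambda u,v:(225+u/5.3,130+v/5.3)
for a in [(268,47),(267,550)]: print('bar end',onz(im,*f(*a),.05)*1000)
for a in [(265,242),(265,354)]: print('sleeve',onz(im,*f(*a),.053)*1000)
for a in [(205,138),(345,138),(205,438),(345,450)]: print('rest',at(im,*f(*a))*1000, onz(im,*f(*a),.063)*1000)
print('plate corners')
C=[onz(im,*g(*a),.02)[:2]*1000 for a in [(125,58),(58,305),(675,468),(735,218)]]
C=np.array(C);print(C,C.mean(0)); d=(C[0]-C[3])+(C[1]-C[2]); print('yaw',np.degrees(np.arctan2(-d[0],d[1])))
red=(c[...,2]>120)&(c[...,1]<60)&(c[...,0]<70); red[:130]=0;red[225:]=0;red[:,:225]=0;red[:,375:]=0
Q=P[red]; print('red z',np.percentile(Q[:,2],[5,50,95])); 
v,u=np.nonzero(red); pts=np.array([onz(im,a,b,.208)[:2]*1000 for a,b in zip(u,v)],np.float32); print(cv2.minAreaRect(pts))
for n,a in dict(h1=(673,200),hmid=(645,310),h2=(617,430),disc=(460,225)).items(): print(n,at(im,*g(*a))*1000)
E
```

```text
bar end [575.75336613 325.71673438  50.        ]
bar end [306.37878447 311.64920352  50.        ]
sleeve [469.8082896  320.14673008  53.        ]
sleeve [410.07539674 316.90089178  53.        ]
rest [531.55476717 374.91673731   1.05989257] [523.66926476 352.71133239  63.        ]
rest [533.11698408 293.73868164   4.66653358] [525.58847354 276.863801    63.        ]
rest [364.55701564 345.35490592  58.08991914] [364.64446552 343.63531876  63.        ]
rest [359.64379102 285.06149868   3.88411097] [360.89873025 268.41600518  63.        ]
plate corners
[[ 688.04730048   41.89630935]
 [ 545.84186581   74.39269292]
 [ 464.21376226 -272.21756565]
 [ 606.54347904 -305.12350555]] [ 576.1616019  -115.26301723]
yaw -13.234637729978907
red z [0.20392388 0.20730155 0.21033523]
((599.9241333007812, -18.969982147216797), (109.81085968017578, 13.767953872680664), 76.27213287353516)
h1 [ 566.5685991  -221.03026054  261.61457134]
hmid [ 516.73531874 -208.82966086  262.13299918]
h2 [ 463.20610044 -197.02787141  262.14568381]
disc [ 556.81832178 -128.58598399  237.57023863]
```

```bash
cat >> h.py <<'E'
def go(x,y,z,yaw):
    "yaw deg of tool x; prints shift from present pose (mm, deg)"
    s=env.observe(); R=np.array(s['tool_rot']); d=np.array([x,y,z])/1000-s['position']
    cur=np.degrees(np.arctan2(R[1,0],R[0,0])); t=(cur-yaw+180)%360-180
    print('t=%.2f'%s['time_s'],'shift',np.round(R.T@d*1000,1),'turn %.1f'%t,'len %.0f'%(1000*np.linalg.norm(d)),'F',np.round(s['ft_force'],1),'w %.1f'%(s['grip_width']*1000),'pos',np.round(s['position']*1000,1),'yaw %.1f'%cur)
E
python3 -c "
from h import *
go(441,318.7,170,183)"
```

```text
t=0.15 shift [-299.2  -95.3   39.2] turn -23.8 len 316 F [0.4 0.4 0.2] w 85.3 pos [195.1 514.  209.2] yaw 159.2
```

```bash
python3 -m inch '85 -50 -16 0 -4; 85 -110 -35 0 -10; 85 -170 -54 10 -16; 85 -230 -73 20 -21; 85 -280 -89 32 -23.8; 85 -299 -95 39 -23.8; 85 -299 -95 39 -23.8; 85 -299 -95 39 -23.8'; python3 - <<'E'
from h import *
cap('wrist','w1'); go(441,318.7,26,183)
E
```

```text
time_s: 1.15
position: [0.4401, 0.3202, 0.171]
tool_rot: [[-0.999, -0.054, -0.0], [-0.054, 0.999, 0.0], [-0.0, 0.0, -1.0]]
ft_force: [0.7, 0.5, -0.7]
grip_width: 0.0852
t=1.20 shift [ -0.8  -1.8 145.1] turn 0.1 len 145 F [-0.3  0.2 -0.2] w 85.1 pos [440.  320.3 171.1] yaw -176.9
```

View pics/w1.png

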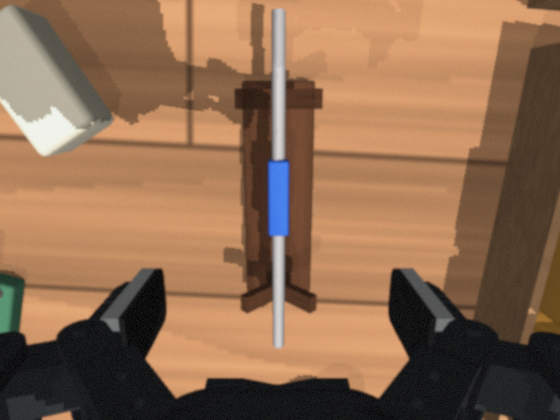

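```bash
python3 - <<'E'
from h import *
im=load('w1')
for a in [(279,10),(279,347)]: print('end',onz(im,*a,.05)*1000, at(im,a[0],a[1]+(4 if a[1]<100 else -4))*1000)
for a in [(279,160),(279,236)]: print('slv',onz(im,*a,.053)*1000)
for a in [(235,97),(322,97),(241,304),(316,304)]: print('rest',onz(im,*a,.063)*1000)
E
```

```text
end [311.14098212 314.11107212  50.        ] [313.46760505 314.24415259  49.12109191]
end [577.24643044 328.85629322  50.        ] [573.68811657 328.6622303   49.31316315]
slv [413.65875282 319.76959693  53.        ]
slv [473.63566857 323.09337802  53.        ]
rest [370.31257682 286.91616412  63.        ]
rest [367.07591163 346.85190079  63.        ]
rest [529.51631306 295.57553364  63.        ]
rest [526.26716349 355.72487652  63.        ]
```

The wrist view shows the bar at u≈279, with ends at v≈10 and 347 and the sleeve at v 160–236. That puts the bar centre at about (443, 320.5) mm and the rest centre about 4 mm further along. The cameras agree within 3 mm, so I'll descend and grip.

```bash
python3 -m inch '85 -3 0 45 0; 85 -3 0 90 0; 85 -3 0 125 0; 85 -3 0 140 0; 85 -3 0 145 0; 85 -3 0 145 0; 15 -3 0 145 0; 12 -3 0 145 0; 12 -3 0 145 0; 12 -3 0 145 0' 40; python3 -m inch '12 0 0 0 0; 12 0 0 0 0; 12 0 0 0 0' 100
```

```text
time_s: 2.45
position: [0.4442, 0.3211, 0.0264]
tool_rot: [[-0.999, -0.052, 0.001], [-0.052, 0.999, 0.004], [-0.001, 0.004, -1.0]]
ft_force: [0.5, 2.2, 0.9]
grip_width: 0.0143
time_s: 2.82
position: [0.4444, 0.321, 0.0265]
tool_rot: [[-0.999, -0.052, 0.002], [-0.052, 0.999, 0.003], [-0.002, 0.003, -1.0]]
ft_force: [-2.2, 7.6, 5.2]
grip_width: 0.0133
```

```bash
python3 -m inch '12 0 0 -10 0; 12 0 0 -40 0; 12 0 0 -80 0; 12 0 0 -130 0; 12 0 0 -180 0; 12 0 0 -230 0; 12 0 0 -270 0; 12 0 0 -300 0; 12 0 0 -300 0' 100;  python3 -c "
from h import *
go(540,0,400,166.5)"
```

```text
time_s: 3.95
position: [0.4443, 0.3194, 0.3275]
tool_rot: [[-0.999, -0.052, 0.004], [-0.052, 0.999, 0.001], [-0.004, 0.001, -1.0]]
ft_force: [0.8, 0.2, -1.9]
grip_width: 0.0132
t=3.95 shift [ -79.1 -323.8  -72.6] turn 16.5 len 341 F [ 0.8  0.2 -1.9] w 13.2 pos [444.3 319.4 327.5] yaw -177.0
```

```bash
python3 -m inch '12 -8 -30 -10 1; 12 -18 -75 -20 4; 12 -30 -125 -30 7; 12 -42 -175 -45 10; 12 -55 -225 -60 13; 12 -68 -275 -72 15; 12 -77 -312 -72 16.5; 12 -79 -324 -72 16.5; 12 -79 -324 -72 16.5; 12 -79 -324 -72 16.5';  python3 -c "
from h import *
cap('wrist','w2');cap('top','t2'); go(540,0,400,166.5)"
```

```text
time_s: 5.2
position: [0.5395, 0.0012, 0.3975]
tool_rot: [[-0.973, 0.232, -0.0], [0.232, 0.973, 0.0], [0.0, 0.0, -1.0]]
ft_force: [-0.4, 0.7, -1.8]
grip_width: 0.0136
t=5.30 shift [-0.7 -1.  -2.2] turn 0.1 len 3 F [ 0.6 -0.4 -1.6] w 13.3 pos [539.6   1.2 397.8] yaw 166.6
```

View pics/w2.png

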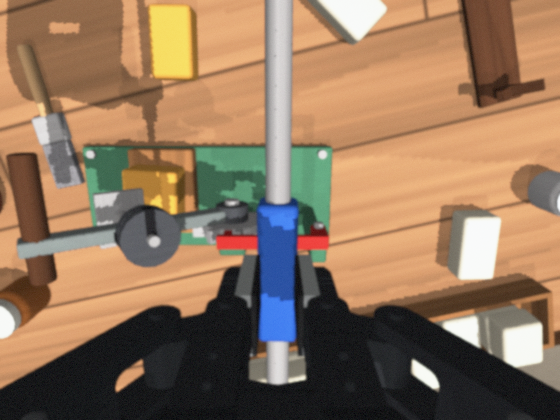

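```bash
python3 - <<'E'
from h import *
im=load('w2')
a=onz(im,217,241,.208);b=onz(im,328,241,.208);print('strip',a*1000,b*1000,np.linalg.norm(a-b),np.degrees(np.arctan2(-(b-a)[0],(b-a)[1])))
for p in [(85,146),(331,147),(325,261)]: print('plate',onz(im,*p,.02)*1000)
print('depth',at(im,235,241)*1000,at(im,318,241)*1000)
y=np.array([.2334,.9724]);x=np.array([.9724,-.2334])
for nm,m in [('wrist',(a+b)[:2]*500),('top',np.array([599.9,-19]))]: print(nm,m, 'origin',m-40*y)
print('handle',at(im,25,200)*1000,at(im,27,156)*1000,at(im,42,280)*1000)
print('bar front end',onz(im,277,0,.4)*1000)
big('w2',180,180,360,280,4.4)
E
```

```text
strip [588.54621118 -71.91102905 208.        ] [614.05251128  35.35407946 208.        ] 0.11025595152795561 -13.375809477673933
plate [ 466.87565641 -263.5668921    20.        ]
plate [549.94433648  77.44714889  20.        ]
plate [719.54033219  34.46114809  20.        ]
depth [592.87729989 -54.6209669  207.40174036] [611.89700043  25.69716443 207.61758844]
wrist [601.29936123 -18.27847479] origin [591.96336123 -57.17447479]
top [599.9 -19. ] origin [590.564 -57.896]
handle [ 499.99215883 -202.4422299   262.79231   ] [ 466.60140266 -189.32418416  258.23984411] [ 570.74603165 -217.81793959  262.04559951]
bar front end [436.83831177  25.44099897 400.        ]
```

View pics/w2_180_180.png

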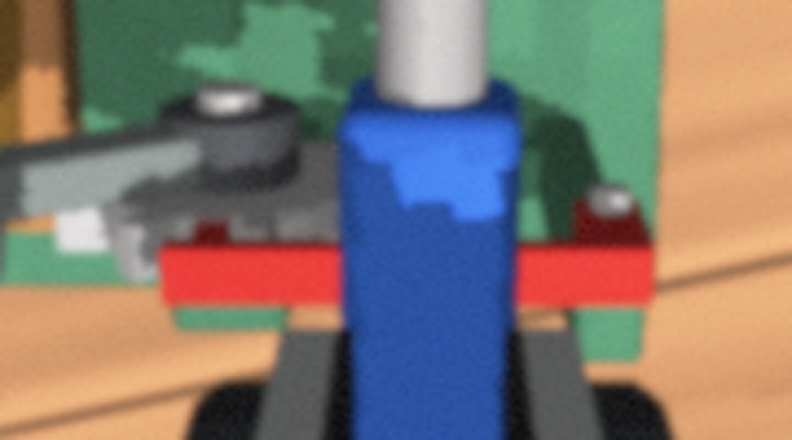

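```bash
python3 - <<'E'
from h import *
im=load('w2')
y=np.array([.2313,.9729]);x=np.array([.9729,-.2313])
a=onz(im,180+612/4.4,180+200/4.4,.178)[:2]*1000; b=onz(im,180+228/4.4,180+98/4.4,.150)[:2]*1000
m=np.array([600.6,-18.6])
for n,p in [('piv',a),('axle',b)]: print(n,p,'rel strip mid x,y',(p-m)@x,(p-m)@y)
E
```

```text
piv [606.43198138  31.16909719] rel strip mid x,y -5.837657494379033 49.76929194833937
axle [566.58292185 -57.5851585 ] rel strip mid x,y -24.07794817337577 -45.7968108778984
```

```bash
python3 -c "
from h import *
go(413.1,35.7,400,166.6);go(413.1,35.7,165.5,166.6);go(486.1,18.4,165.5,166.6)"
```

```text
t=5.30 shift [131.1   4.3  -2.2] turn 0.0 len 131 F [ 0.6 -0.4 -1.6] w 13.3 pos [539.6   1.2 397.8] yaw 166.6
t=5.30 shift [131.1   4.3 232.3] turn 0.0 len 267 F [ 0.6 -0.4 -1.6] w 13.3 pos [539.6   1.2 397.8] yaw 166.6
t=5.30 shift [ 56.1   4.3 232.3] turn 0.0 len 239 F [ 0.6 -0.4 -1.6] w 13.3 pos [539.6   1.2 397.8] yaw 166.6
```

```bash
python3 -m inch '12 40 2 10 0; 12 85 3 40 0; 12 120 4 80 0; 12 131 4 130 0; 12 131 4 175 0; 12 131 4 210 0; 12 131 4 228 0; 12 131 4 232 0; 12 131 4 232 0; 12 131 4 232 0';  python3 -c "
from h import *
cap('wrist','w3');cap('scene','s3');go(413.1,35.7,165.5,166.6);go(486.1,18.4,165.5,166.6)
big('s3',180,160,340,300,4)"
```

```text
time_s: 6.55
position: [0.4139, 0.0345, 0.1664]
tool_rot: [[-0.972, 0.233, 0.002], [0.233, 0.972, -0.0], [-0.002, 0.0, -1.0]]
ft_force: [-0.5, -0.8, -1.7]
grip_width: 0.0132
t=6.65 shift [0.9 1.1 0.7] turn -0.1 len 2 F [ 0.1  1.1 -1.6] w 13.5 pos [413.8  34.4 166.2] yaw 166.5
t=6.65 shift [-74.1   1.3   0.8] turn -0.1 len 74 F [ 0.1  1.1 -1.6] w 13.5 pos [413.8  34.4 166.2] yaw 166.5
```

View pics/s3_180_160.png

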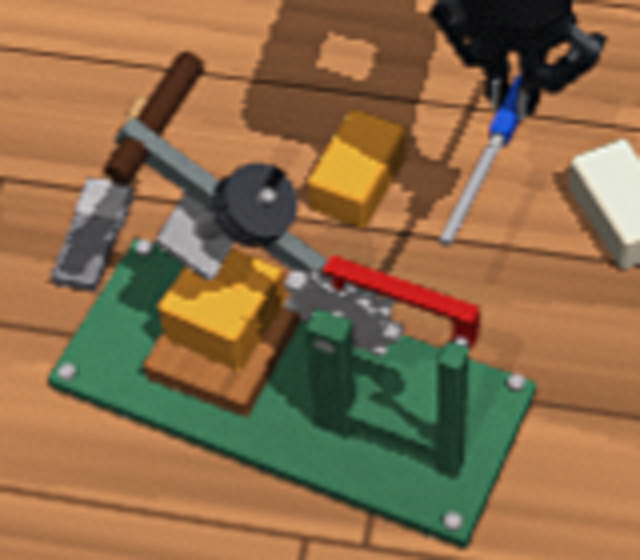

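View pics/w3.png

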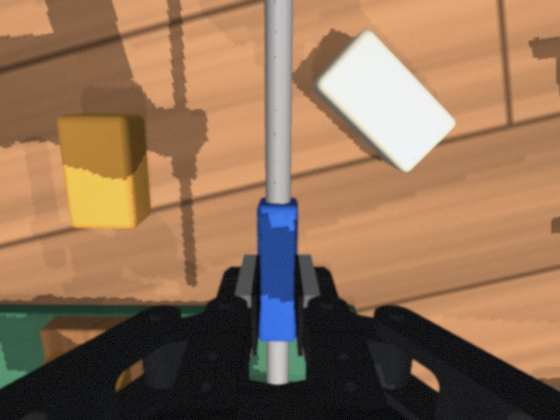

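```bash
python3 - <<'E'
from h import *
im=load('s3')
print(at(im,290+2,218.5,0)*1000, onz(im,180+447/4,160+238/4,.184)*1000)
print('strip ends', onz(im,180+328/4,160+265/4,.208)*1000, onz(im,180+478/4,160+312/4,.208)*1000)
print('expected end', 413.8+.9724*135,34.4-.233*135)
E
```

```text
[537.67782423   6.41188165 182.97534601] [541.98829073   6.3399084  184.        ]
strip ends [594.9812784  -69.48420881 208.        ] [616.11947142  38.96435896 208.        ]
expected end 545.0740000000001 2.9449999999999967
```

The scene crop puts the bar end at about (447,238), in front of the gap under the pawl. The computed end position matches within 3 mm. I'll insert it now.

```bash
python3 -m inch '12 -15 1 0.5 0; 12 -35 1 0.5 0; 12 -55 1 0.5 0; 12 -68 1 0.5 0; 12 -74 1 0.5 0; 12 -74 1 0.5 0; 12 -74 1 0.5 0';  python3 -c "
from h import *
cap('scene','s4');go(486.1,18.4,165.5,166.6)
big('s4',180,160,340,300,4)"
```

```text
time_s: 7.52
position: [0.4852, 0.0183, 0.1652]
tool_rot: [[-0.972, 0.233, -0.0], [0.233, 0.972, 0.0], [0.0, -0.0, -1.0]]
ft_force: [0.7, 0.1, -1.6]
grip_width: 0.0134
t=7.58 shift [-0.8  0.3 -0.3] turn -0.1 len 1 F [-0.8 -0.4 -1.4] w 13.4 pos [485.3  18.3 165.2] yaw 166.5
```

View pics/s4_180_160.png

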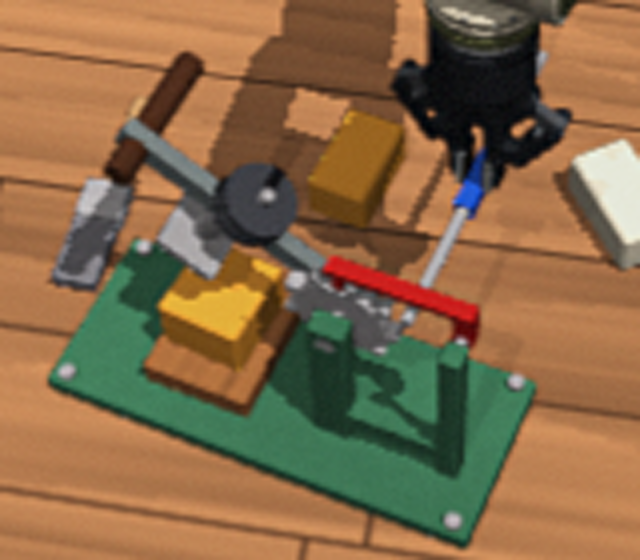

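The bar end shows beyond the red pawl, under it at crop (405,315). Next I'll lift it along the arc.

```bash
python3 -m inch '12 0 0 -6 0; 12 0 0 -12 0; 12 3 3.5 -17 0; 12 0 8 -23 0; 12 0 13 -28 0; 12 0 19 -32 0; 12 0 25 -35 0; 12 0 30 -37 0; 12 0 35 -38 0; 12 0 35 -38 0';  python3 -c "
from h import *
cap('scene','s5');go(486.1,18.4,165.5,166.6)
big('s5',180,160,340,300,4)"
```

```text
time_s: 8.82
position: [0.4939, 0.0525, 0.2032]
tool_rot: [[-0.973, 0.233, 0.0], [0.233, 0.973, -0.0], [-0.0, 0.0, -1.0]]
ft_force: [-0.8, -0.1, -1.6]
grip_width: 0.0132
t=8.88 shift [ -0.3 -34.8  37.6] turn -0.1 len 51 F [ 0.6  0.1 -1.6] w 13.4 pos [493.9  52.3 203.1] yaw 166.5
```

View pics/s5_180_160.png

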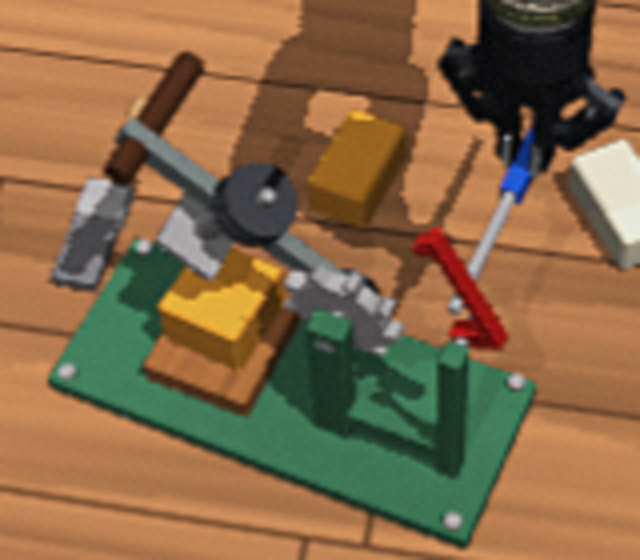

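The pawl is up at about 1.0 rad on the bar. I'll carry it on over the top.

```bash
python3 -m inch '12 0 5 0 0; 12 0 10 0 0; 12 0 15 0 0; 12 0 20 0 0; 12 0 23 0 0; 12 0 23 0 0; 12 0 23 0 0; 12 0 23 0 0';  python3 -c "
from h import *
cap('scene','s6');go(486.1,18.4,165.5,166.6)
big('s6',180,160,340,300,4)"
```

```text
time_s: 9.88
position: [0.4992, 0.0744, 0.2031]
tool_rot: [[-0.972, 0.233, -0.0], [0.233, 0.972, -0.0], [-0.0, -0.0, -1.0]]
ft_force: [0.5, 0.8, -1.0]
grip_width: 0.0132
t=9.93 shift [ -0.4 -57.6  37.6] turn -0.1 len 69 F [ 0.6  0.4 -1.9] w 13.7 pos [499.2  74.5 203.1] yaw 166.5
```

View pics/s6_180_160.png

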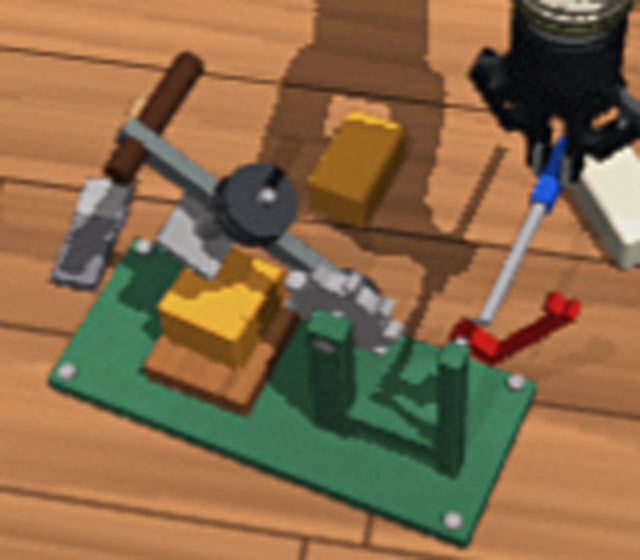

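```bash
python3 -m inch '12 10 -3 0 0; 12 35 -4 0 0; 12 70 -4 0 0; 12 105 -4 -5 0; 12 120 -4 -20 0; 12 120 -4 -35 0; 12 120 -4 -35 0';  python3 -c "
from h import *
cap('scene','s7');go(446.5,321,150,-176.9)
big('s7',180,160,340,300,4)"
```

```text
time_s: 10.8
position: [0.3814, 0.0987, 0.2388]
tool_rot: [[-0.972, 0.233, 0.002], [0.233, 0.972, -0.0], [-0.002, 0.0, -1.0]]
ft_force: [0.8, -0.6, -1.6]
grip_width: 0.0135
t=10.85 shift [-11.6 231.5  88.1] turn -16.6 len 248 F [ 0.3  0.3 -2.3] w 13.5 pos [381.2  98.6 238.1] yaw 166.5
```

View pics/s7_180_160.png

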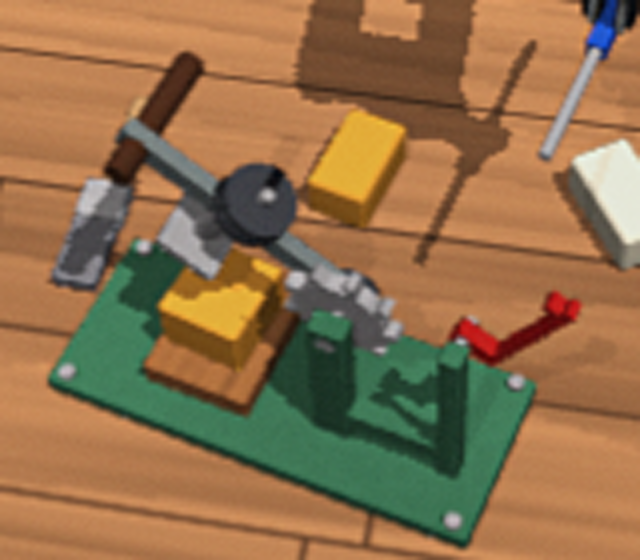

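The pawl is resting on its stop and the bar is clear of it. I'll take the bar back above its rest.

```bash
python3 -m inch '12 -1 30 0 -2; 12 -3 75 0 -5; 12 -5 120 10 -9; 12 -8 165 30 -13; 12 -10 205 55 -16; 12 -12 228 80 -16.6; 12 -12 232 88 -16.6; 12 -12 232 88 -16.6; 12 -12 232 88 -16.6; 12 -12 232 88 -16.6';  python3 -c "
from h import *
cap('wrist','w8');cap('top','t8');go(446.5,321,27,-176.9)
big('t8',100,165,200,275,5.4)"
```

```text
time_s: 12.1
position: [0.4476, 0.321, 0.1511]
tool_rot: [[-0.999, -0.053, 0.001], [-0.053, 0.999, 0.001], [-0.001, 0.001, -1.0]]
ft_force: [-0.3, -0.3, -1.2]
grip_width: 0.0133
t=12.20 shift [  1.1  -0.2 123.8] turn -0.0 len 124 F [-0.4  0.1 -1.7] w 13.4 pos [447.5 321.2 150.8] yaw -176.9
```

View pics/w8.png

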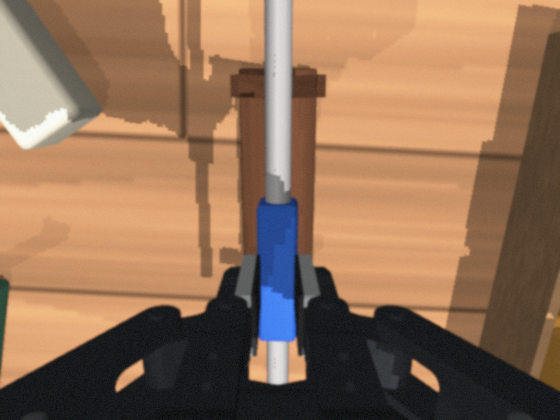

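View pics/t8_100_165.png

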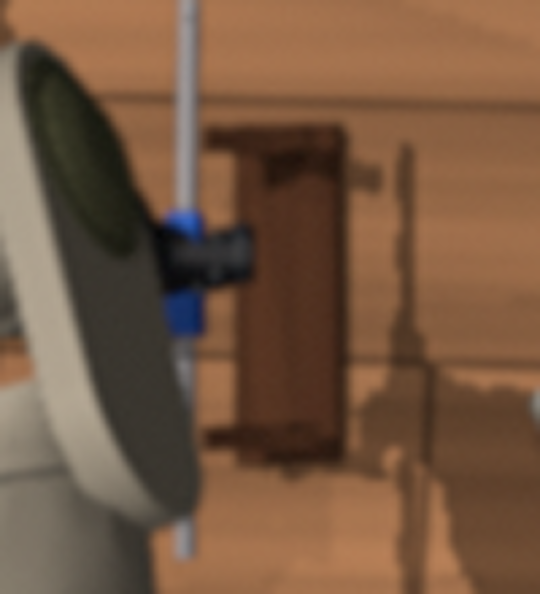

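The wrist view has the notch piece at u 231–326 and the bar at u≈278, so it's centred. I'll lower it and release.

```bash
python3 -m inch '12 1 0 30 0; 12 1 0 65 0; 12 1 0 95 0; 12 1 0 112 0; 12 1 0 119 0; 12 1 0 123 0; 12 1 0 124 0; 12 1 0 124 0; 12 1 0 124 0'; python3 -c "
from h import *
go(446.5,321,27,-176.9)"
```

```text
time_s: 13.32
position: [0.4466, 0.3215, 0.0267]
tool_rot: [[-0.999, -0.054, 0.001], [-0.054, 0.999, 0.0], [-0.001, 0.0, -1.0]]
ft_force: [-0.9, -1.2, 1.0]
grip_width: 0.0133
t=13.32 shift [ 0.2 -0.5 -0.3] turn 0.0 len 1 F [-0.9 -1.2  1. ] w 13.3 pos [446.6 321.5  26.7] yaw -176.9
```

```bash
python3 -m inch '20 0 0 0 0; 30 0 0 0 0; 50 0 0 0 0; 70 0 0 0 0; 70 0 0 -10 0; 70 0 0 -50 0; 70 0 0 -100 0; 70 0 0 -150 0; 70 0 0 -190 0; 70 0 0 -190 0' 40; python3 -c "
from h import *
cap('wrist','w9')
go(446.5,321,27,-176.9)"
```

```text
time_s: 14.58
position: [0.4473, 0.3219, 0.2198]
tool_rot: [[-0.998, -0.054, 0.006], [-0.054, 0.999, 0.003], [-0.007, 0.002, -1.0]]
ft_force: [0.2, 0.1, -1.0]
grip_width: 0.0702
t=14.62 shift [  0.5  -0.7 190.5] turn 0.0 len 190 F [-0.5 -0.5 -0.8] w 69.9 pos [446.5 321.5 217.5] yaw -176.9
```

View pics/w9.png

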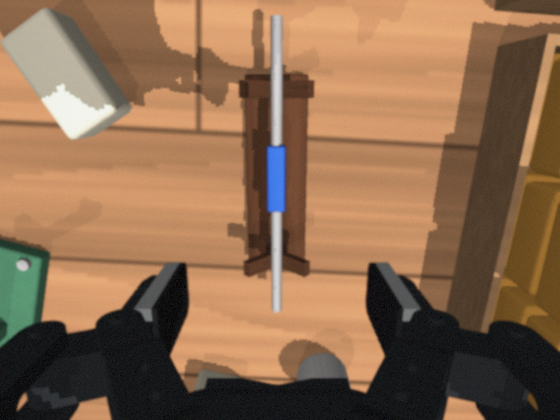

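The bar lies across both notches (V pieces at v≈88 and 268, bar ends at 16 and 311). On to the handle.

```bash
python3 -c "
from h import *
go(490,-204,380,166.6)"
```

```text
t=14.62 shift [ -15.3 -526.9 -163. ] turn 16.5 len 552 F [-0.5 -0.5 -0.8] w 69.9 pos [446.5 321.5 217.5] yaw -176.9
```

```bash
python3 -m inch '70 0 -10 -40 0; 70 0 -45 -80 1; 70 -2 -95 -120 3; 70 -4 -150 -150 5; 70 -6 -205 -163 7; 70 -8 -260 -163 9; 70 -10 -315 -163 11; 70 -12 -370 -163 13; 70 -14 -425 -163 15; 70 -15 -475 -163 16.5'; python3 -c "
from h import *
go(490,-204,380,166.6)"
```

```text
time_s: 15.88
position: [0.4868, -0.154, 0.3777]
tool_rot: [[-0.972, 0.233, -0.002], [0.233, 0.972, 0.001], [0.003, 0.001, -1.0]]
ft_force: [0.6, 0.4, 0.1]
grip_width: 0.0698
t=15.88 shift [-14.7 -47.9  -2.4] turn -0.1 len 50 F [0.6 0.4 0.1] w 69.8 pos [ 486.8 -154.   377.7] yaw 166.5
```

```bash
python3 -m inch '70 -5 -25 0 0; 70 -14 -45 0 0; 70 -14.5 -48 0 0; 70 -14.5 -48 0 0'; python3 -c "
from h import *
cap('wrist','w10');cap('top','t10')
go(490,-204,380,166.6)"
```

```text
time_s: 16.38
position: [0.4902, -0.2015, 0.379]
tool_rot: [[-0.973, 0.231, -0.0], [0.231, 0.973, 0.0], [0.0, 0.0, -1.0]]
ft_force: [0.2, 0.7, 0.1]
grip_width: 0.0701
t=16.48 shift [-0.5 -2.8 -0.7] turn 0.1 len 3 F [0.2 0.2 0.1] w 70.0 pos [ 490.2 -201.1  379.3] yaw 166.7
```

View pics/w10.png

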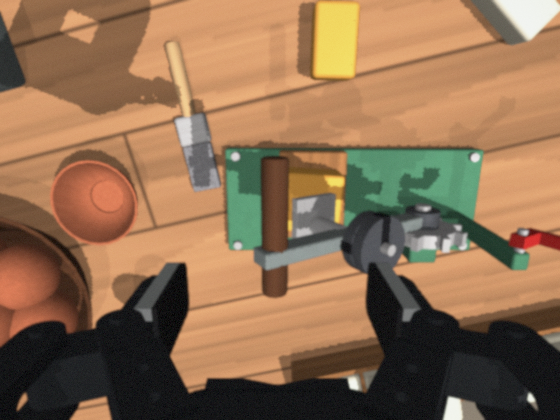

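```bash
python3 - <<'E'
from h import *
im=load('w10')
o=np.array([590.1,-62.9]);y=np.array([.2313,.9729]);x=np.array([.9729,-.2313])
for uv in [(276,165),(275,200),(275,230),(274.5,285)]:
    p=at(im,*uv)*1000; print(uv,p,'press',(p[:2]-o)@x,(p[:2]-o)@y)
p=onz(im,275.5,157,.255)*1000;print('front',p,(p[:2]-o)@x,(p[:2]-o)@y)
E
```

```text
(276, 165) [ 467.70646611 -197.06552964  263.36471951] press -88.04418211185569 -158.83926817127607
(275, 200) [ 493.65215775 -204.01628178  263.18577637] press -61.1939097444256 -159.6004164572725
(275, 230) [ 517.26119495 -209.64862413  262.68753401] press -36.92191667054093 -159.61935202697862
(274.5, 285) [ 562.85808471 -220.93778167  263.26927754] press 10.05047951210437 -160.05601279272412
front [ 462.93839878 -196.34388318  255.        ] -92.84995165144358 -159.24003230506096
```

Handle axis measured at press y≈-160, z≈252 mm, so q≈0.566, as expected. I'll descend and pinch.

```bash
python3 -m inch '60 -0.5 -2.5 40 0; 60 -0.5 -2.5 85 0; 60 -0.5 -2.5 120 0; 60 -0.5 -2.5 140 0; 60 -0.5 -2.5 146 0; 60 -0.5 -2.5 146 0; 20 -0.5 -2.5 146 0; 18 -0.5 -2.5 146 0; 18 -0.5 -2.5 146 0; 18 -0.5 -2.5 146 0' 30; python3 -c "
from h import *
go(489.9,-203.6,233,166.6)"
```

```text
time_s: 17.73
position: [0.4903, -0.2041, 0.2335]
tool_rot: [[-0.973, 0.231, 0.001], [0.231, 0.973, 0.001], [-0.001, 0.001, -1.0]]
ft_force: [1.7, 4.5, 0.9]
grip_width: 0.0189
t=17.73 shift [0.5 0.4 0.5] turn 0.0 len 1 F [1.7 4.5 0.9] w 18.9 pos [ 490.3 -204.1  233.5] yaw 166.6
```

```bash
python3 -m inch '12 0 -2 4 0; 12 0 -4.5 8 0; 12 0 -6.5 11.5 0; 12 0 -9 16 0; 12 0 -11 20.5 0; 12 0 -13 25 0; 12 0 -15 30 0; 12 0 -17.3 35 0; 12 0 -19.3 40.5 0; 12 0 -21.1 46 0' 30; python3 -c "
from h import *
go(489.9,-203.6,233,166.6)"
```

```text
time_s: 18.98
position: [0.4851, -0.2258, 0.1869]
tool_rot: [[-0.973, 0.232, 0.0], [0.232, 0.973, -0.001], [-0.0, -0.001, -1.0]]
ft_force: [0.8, 0.1, 4.8]
grip_width: 0.016
t=18.98 shift [  0.4  22.6 -46.2] turn 0.0 len 51 F [0.8 0.1 4.8] w 16.0 pos [ 485.1 -225.8  186.9] yaw 166.6
```

```bash
python3 -c "
from h import *
cap('scene','s11');cap('wrist','w11')
big('s11',180,160,340,300,4)"
```

```text
(no output)
```

View pics/s11_180_160.png

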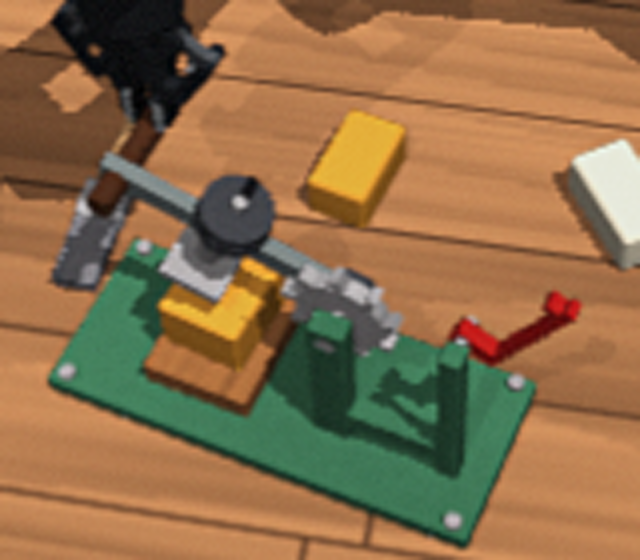

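View pics/w11.png

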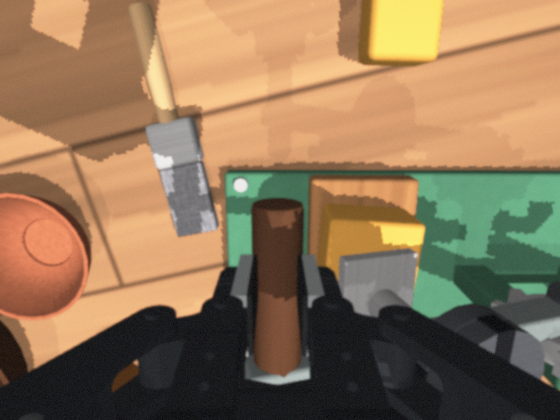

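```bash
python3 - <<'E'
from h import *
im=load('w11')
o=np.array([590.1,-62.9]);y=np.array([.2313,.9729]);x=np.array([.9729,-.2313])
for uv in [(278,215),(278,235),(278,255)]:
    p=at(im,*uv)*1000; print(uv,p,'press',(p[:2]-o)@x,(p[:2]-o)@y)
go(489.9,-203.6,233,166.6)
E
```

```text
(278, 215) [ 459.63425914 -219.63751726  212.40774604] press -90.67673153869225 -182.6666564022231
(278, 235) [ 467.55190024 -221.51568896  212.08383751] press -82.53923739614332 -182.66257926741915
(278, 255) [ 475.44793049 -223.38988606  212.50859748] press -74.42368778536864 -182.65963382594876
t=19.07 shift [  0.4  23.1 -46.3] turn -0.0 len 52 F [-1.3 -5.6  6.3] w 12.6 pos [ 484.9 -226.3  186.7] yaw 166.6
```

The wrist depth gives the handle axis at z≈201 (q≈0.27), only 14.6 mm above the TCP. The rod is creeping towards the fingertips, so I'll open, go deeper and re-pinch lightly.

```bash
python3 -m inch '30 0 1 0 0; 45 0 1 0 0; 45 0 1 3 0; 45 0 1 7 0; 45 0 1 7 0; 25 0 1 7 0; 19 0 1 7 0; 19 0 1 7 0; 19 0 1 7 0' 20; python3 - <<'E'
from h import *
im=cap('wrist','w12')
for uv in [(278,225),(278,255)]: print(at(im,*uv)*1000)
go(489.9,-203.6,233,166.6)
E
```

```text
time_s: 20.2
position: [0.4849, -0.2264, 0.1806]
tool_rot: [[-0.973, 0.233, -0.001], [0.233, 0.973, -0.005], [-0.001, -0.004, -1.0]]
ft_force: [-3.8, -10.1, -0.2]
grip_width: 0.0198
[ 462.39439236 -220.68268416  210.00099941]
[ 474.28847086 -223.5141409   209.51241524]
t=20.25 shift [  0.4  23.1 -52.5] turn -0.0 len 57 F [-3.7 -8.6  0.5] w 19.8 pos [ 484.9 -226.4  180.6] yaw 166.6
```

```bash
python3 -m inch '19 0 -0.5 5 0; 19 0 -1.5 10 0; 19 0 -2.3 15 0; 19 0 -3.2 20 0; 19 0 -4 25 0; 19 0 -4.7 30 0; 19 0 -5.2 34 0; 19 0 -5.6 38 0; 19 0 -6 41 0; 19 0 -6 41 0' 20; python3 - <<'E'
from h import *
im=cap('wrist','w13')
for uv in [(278,225),(278,255)]: print(at(im,*uv)*1000)
go(489.9,-203.6,233,166.6)
E
```

```text
time_s: 21.5
position: [0.4835, -0.2326, 0.14]
tool_rot: [[-0.973, 0.233, -0.0], [0.233, 0.973, -0.005], [-0.001, -0.005, -1.0]]
ft_force: [-6.2, -10.4, 4.0]
grip_width: 0.0197
[ 460.36218878 -226.69428202  171.24009041]
[ 471.62120971 -229.37173409  171.93471987]
t=21.55 shift [  0.4  29.2 -93.2] turn -0.0 len 98 F [ -6.1 -11.3   3.5] w 19.6 pos [ 483.5 -232.6  140. ] yaw 166.6
```

View pics/w13.png

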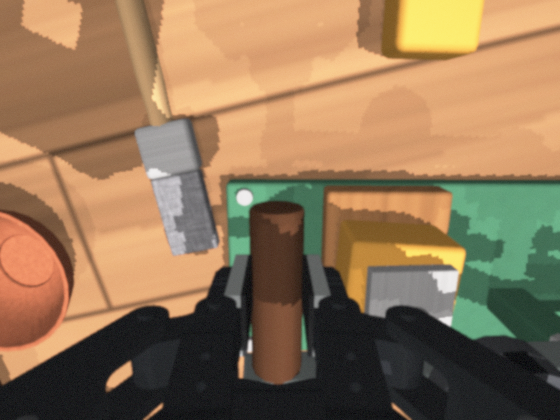

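```bash
python3 -m inch '19 0 -1 1.5 0; 19 0 -1.5 3 0; 19 0 -1.5 4.5 0; 19 0 -1.5 6 0; 19 0 -1.5 7.5 0; 19 0 -1.5 8.5 0; 19 0 -1.5 8.5 0' 20; python3 - <<'E'
from h import *
im=cap('wrist','w14')
for uv in [(278,225),(278,255)]: print(at(im,*uv)*1000)
go(489.9,-203.6,233,166.6)
E
```

```text
time_s: 22.42
position: [0.4834, -0.2329, 0.1317]
tool_rot: [[-0.973, 0.232, 0.0], [0.232, 0.973, -0.003], [-0.001, -0.003, -1.0]]
ft_force: [-4.4, -6.0, 6.3]
grip_width: 0.0196
[ 460.20264174 -227.09985903  163.05418535]
[ 471.54244754 -229.79417899  163.5161899 ]
t=22.48 shift [   0.4   29.7 -101.4] turn -0.0 len 106 F [-4.7 -5.6  5.7] w 19.9 pos [ 483.4 -232.9  131.6] yaw 166.6
```

```bash
python3 -m inch '19 0 -0.5 0.7 0; 19 0 -0.5 1.4 0; 19 0 -0.5 2 0; 19 0 -0.5 2 0' 20; python3 - <<'E'
from h import *
im=cap('wrist','w15')
for uv in [(278,225),(278,255)]: print(at(im,*uv)*1000)
go(489.9,-203.6,233,166.6)
E
```

```text
time_s: 22.98
position: [0.4834, -0.233, 0.1295]
tool_rot: [[-0.973, 0.232, 0.0], [0.232, 0.973, -0.002], [-0.001, -0.002, -1.0]]
ft_force: [-3.8, -3.6, 5.0]
grip_width: 0.0201
[ 459.91909258 -227.12854077  161.71178363]
[ 471.48252873 -229.87328826  161.44587778]
t=23.02 shift [   0.4   29.9 -103.6] turn -0.0 len 108 F [-3.4 -4.1  4.8] w 19.7 pos [ 483.4 -233.   129.5] yaw 166.6
```

```bash
python3 -m inch '19 0 0 0.7 0; 19 0 0 1.4 0; 19 0 0 1.4 0' 20; python3 -m inch '19 0 0 0.7 0; 19 0 0 1.4 0; 19 0 0 1.4 0' 20
```

```text
time_s: 23.4
position: [0.4834, -0.233, 0.1281]
tool_rot: [[-0.973, 0.232, 0.0], [0.232, 0.973, -0.002], [-0.001, -0.002, -1.0]]
ft_force: [-3.3, -3.5, 5.5]
grip_width: 0.0199
time_s: 23.78
position: [0.4834, -0.233, 0.1273]
tool_rot: [[-0.973, 0.232, 0.001], [0.232, 0.973, -0.002], [-0.001, -0.002, -1.0]]
ft_force: [-4.8, -2.0, 10.8]
grip_width: 0.0198
```

```bash
python3 -m inch '19 0 0 0.5 0; 19 0 0 1 0; 19 0 0 1 0; 19 0 0 1 0' 20; python3 - <<'E'
from h import *
im=cap('wrist','w16');cap('scene','s16'); big('s16',180,160,340,300,4)
for uv in [(278,225),(278,255)]: print(at(im,*uv)*1000)
go(489.9,-203.6,233,166.6)
E
```

```text
time_s: 24.28
position: [0.4835, -0.233, 0.1272]
tool_rot: [[-0.973, 0.232, 0.001], [0.232, 0.973, -0.003], [-0.002, -0.003, -1.0]]
ft_force: [-8.2, -0.8, 17.5]
grip_width: 0.0198
[ 459.92904489 -227.14833856  159.53364135]
[ 471.53182724 -229.90179256  159.1684295 ]
t=24.38 shift [   0.3   29.8 -105.8] turn -0.0 len 110 F [-8.3 -1.3 18.3] w 19.8 pos [ 483.5 -233.   127.3] yaw 166.6
```

View pics/s16_180_160.png

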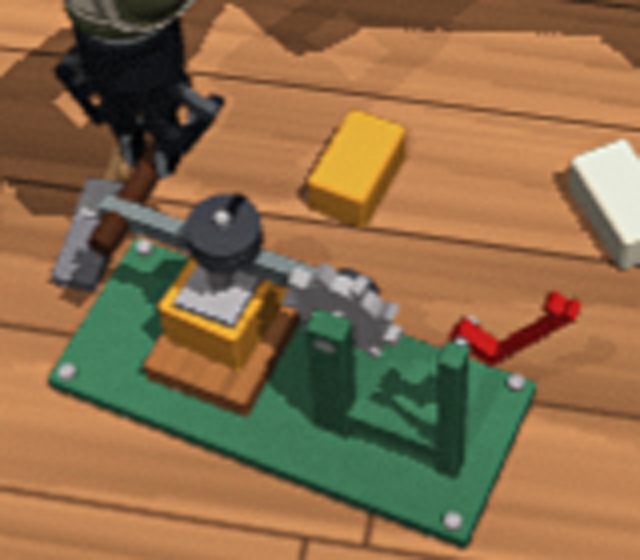

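The force has reached 18 N with no further motion, and the picture shows the pad flush on the soap. I'll ease the load off, open, and lift away.

```bash
python3 -m inch '19 0 0 -0.7 0; 19 0 0 -1.4 0; 25 0 0 -1.4 0; 35 0 0 -1.4 0; 45 0 0 -1.4 0; 50 0 0 -1.4 0; 50 0 0 -1.4 0' 20; python3 -c "
from h import *
go(489.9,-203.6,233,166.6)"
```

```text
time_s: 25.25
position: [0.4835, -0.2319, 0.1262]
tool_rot: [[-0.973, 0.231, -0.0], [0.231, 0.973, 0.0], [0.0, 0.0, -1.0]]
ft_force: [-0.2, -1.0, 0.1]
grip_width: 0.0499
t=25.25 shift [   0.4   29.1 -106.8] turn 0.0 len 111 F [-0.2 -1.   0.1] w 49.9 pos [ 483.5 -231.9  126.2] yaw 166.6
```

```bash
python3 -m inch '50 0 0 -8 0; 50 0 0 -25 0; 50 0 0 -60 0; 50 0 0 -110 0; 50 20 0 -160 0; 50 50 0 -200 0; 50 80 0 -220 0; 50 90 0 -220 0; 50 90 0 -220 0' 20; python3 - <<'E'
from h import *
for n in ['wrist','top','scene']: cap(n,n[0]+'17')
im=load('w17'); go(489.9,-203.6,233,166.6)
big('s17',180,160,340,300,4)
E
```

```text
time_s: 26.38
position: [0.3958, -0.211, 0.3457]
tool_rot: [[-0.973, 0.232, -0.0], [0.232, 0.973, 0.001], [0.0, 0.0, -1.0]]
ft_force: [-0.3, -0.6, 0.2]
grip_width: 0.0499
t=26.52 shift [-89.4  29.  112. ] turn 0.0 len 146 F [-0.3  0.9 -0.2] w 49.8 pos [ 396.4 -211.3  345.2] yaw 166.6
```

View pics/w17.png

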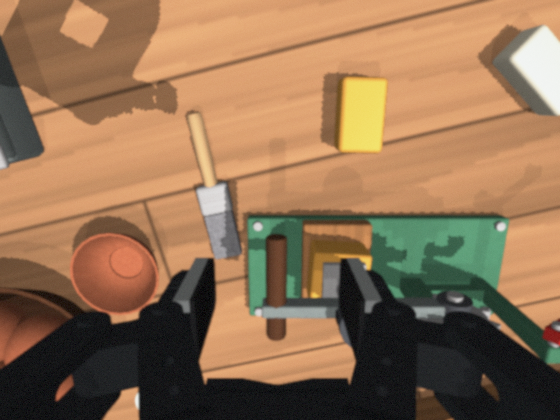

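View pics/t17.png

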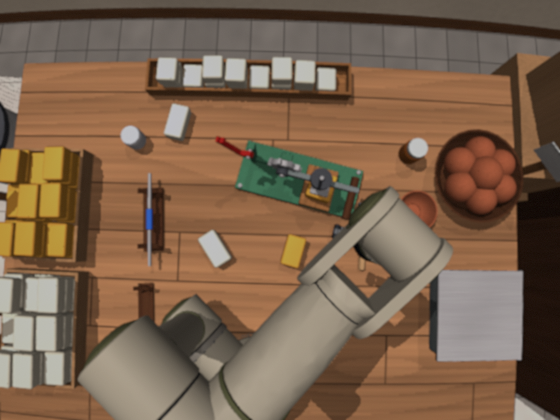

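View pics/s17.png

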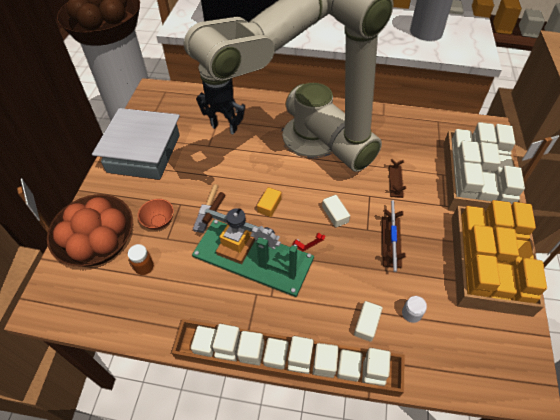

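View pics/s17_180_160.png

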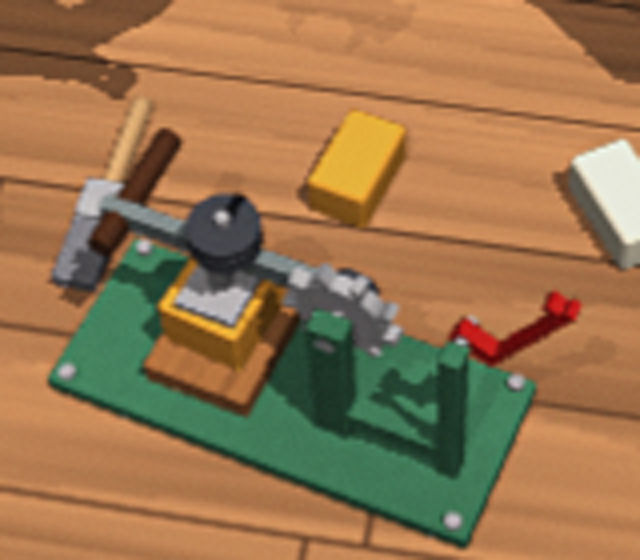

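The pictures show the pawl over on its stop, the bar in its notches at top-view (149,220), and the other goods where they were. I'll check numerically that the lever is level before handing in.

```bash
python3 - <<'E'
from h import *
im=load('w17')
for uv in [(277,250),(277,280),(276,330),(310,312),(400,311),(430,310)]: print(uv,np.round(at(im,*uv)*1000,1))
a=load('t17');b=load('top0'); P=cloud(a)
c=a['color'].astype(int); m=(c[...,0]>120)&(c[...,2]<90)&(c[...,0]-c[...,1]>40); m[:,:100]=0; m[:,200:]=0
v,u=np.nonzero(m); print('blue',u.mean(),v.mean(),P[m].mean(0))
s=np.abs(load('s17')['color'].astype(int)-load('scene0')['color'].astype(int)).max(-1); print([ (n,int((s[y-12:y+12,x-12:x+12]>60).sum())) for n,x,y in [('wa',336,211),('wb',369,320),('ya',269,202),('bowl',156,214),('tin',414,309),('jar',140,259),('brush',203,215)]])
E
```

```text
(277, 250) [ 466.7 -228.1  159.2]
(277, 280) [ 498.7 -235.7  158.6]
(276, 330) [ 554.6 -250.1  159.4]
(310, 312) [ 541.7 -210.6  159.8]
(400, 311) [ 391.9 -175.6  417.1]
(430, 310) [568.4 -88.6 160.5]
blue 148.51260504201682 218.74789915966386 [0.44403447 0.32062464 0.05224405]
[('wa', 0), ('wb', 0), ('ya', 0), ('bowl', 0), ('tin', 0), ('jar', 0), ('brush', 127)]
```

```bash
python3 -c "
from h import *
print(env.close_job())"
```

```text
the job is handed in; nothing more can be done
None
```

The job is done and handed in at about 26.5 s of the 58 s allowed.

- **Pawl:** I lifted it with the end of the steel bar and carried it over. It lies on its stop, and the gripper never touched it.
- **Bar:** It is back across both notches of the larger rest. Its centre is at about (444, 321) mm and the rest's centre at about (444–448, 321) mm.
- **Lever:** I brought it down slowly by the handle until it stopped firmly at about 18 N, then eased off and let go. Afterwards it measured level: 159.8 mm near the handle and 160.5 mm near the axle, so within about 0.01 rad. The pad looks flush on the yellow soap.

**Hiccup:** Partway down, the handle was slipping towards the fingertips. I re-pinched it deeper with a lighter grip; the brake held the lever meanwhile.

**Bystanders:** Comparing the first and last pictures, six of the seven bystanders showed no change. The brush area did differ, most likely because the lowered lever and its shadow now cross it. By eye the brush lies where it was, but I did not measure its position.

**Camera disagreement:** The cameras disagreed by up to about 3 mm in most measurements, which the clearances allowed for.

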